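# Rack the sanding sleeves by size

## Task

Put the four loose sanding sleeves away on the rack, one upright over each free post and about centred on it, so that the row runs in order of diameter: the biggest sleeve is already on the post at one end, so the next biggest goes beside it and so on down to the thinnest at the other end. Set every sleeve right down on the board, and leave the biggest one standing on its post.

Things in the scene. Friction and masses are not known exactly. Their poses are not given: they have to be found in the camera images.
- sleeve_32_mid (a point): Centre (half-way up, on the axis) of the thinnest of the four loose sanding sleeves: a stiff open tube of tan-brown abrasive with a pale card lining, 32 mm outside diameter, 26 mm bore (wall 3 mm), 76 mm long, about 25 g. It starts standing upright on the bench in front of the rack. Its z axis is the tube's axis.
- sleeve_42_mid (a point): Centre (half-way up, on the axis) of the second thinnest of the four loose sanding sleeves: a stiff open tube of tan-brown abrasive with a pale card lining, 42 mm outside diameter, 36 mm bore (wall 3 mm), 76 mm long, about 34 g. It starts standing upright on the bench in front of the rack. Its z axis is the tube's axis.
- sleeve_53_mid (a point): Centre (half-way up, on the axis) of the second fattest of the four loose sanding sleeves: a stiff open tube of tan-brown abrasive with a pale card lining, 53 mm outside diameter, 47 mm bore (wall 3 mm), 76 mm long, about 44 g. It starts standing upright on the bench in front of the rack. Its z axis is the tube's axis.
- sleeve_64_mid (a point): Centre (half-way up, on the axis) of the fattest of the four loose sanding sleeves: a stiff open tube of tan-brown abrasive with a pale card lining, 64 mm outside diameter, 58 mm bore (wall 3 mm), 76 mm long, about 54 g. It starts standing upright on the bench in front of the rack. Its z axis is the tube's axis.
- sleeve_76_mid (a point): Centre (half-way up, on the axis) of the biggest sanding sleeve, 76 mm outside diameter, 70 mm bore, 76 mm long, the same brown tube. It already stands over the post at one end of the rack, the left end or the right end; it is loose on its post. Its z axis is the tube's axis.
- post_a: One of the four free posts of the rack, all alike: an upright pale wooden dowel 10 mm in diameter, 46 mm high, its top 6 mm tapered to 5 mm. Origin at its foot, on the axis, on the top face of the board; z up. The letter says nothing of its place in the row: that is shuffled.
- post_b: One of the four free posts of the rack, all alike: an upright pale wooden dowel 10 mm in diameter, 46 mm high, its top 6 mm tapered to 5 mm. Origin at its foot, on the axis, on the top face of the board; z up. The letter says nothing of its place in the row: that is shuffled.
- post_c: One of the four free posts of the rack, all alike: an upright pale wooden dowel 10 mm in diameter, 46 mm high, its top 6 mm tapered to 5 mm. Origin at its foot, on the axis, on the top face of the board; z up. The letter says nothing of its place in the row: that is shuffled.
- post_d: One of the four free posts of the rack, all alike: an upright pale wooden dowel 10 mm in diameter, 46 mm high, its top 6 mm tapered to 5 mm. Origin at its foot, on the axis, on the top face of the board; z up. The letter says nothing of its place in the row: that is shuffled.
- rack: The storage rack, fixed to the bench: a flat brown wooden board 90 mm (its x) by 450 mm (its y, along the row) and 20 mm thick, with five posts in one straight row along its middle, 88 mm apart (at y = -176, -88, 0, 88, 176 mm). Origin at the centre of the board's underside, on the bench; z up. It stands across the bench in front of the robot, up to 10 degrees askew. A sleeve on its post rests on the board, its centre 58 mm above the bench.
Mind the look-alikes: they are no part of the job. What is shaped like the part that bears sleeve_42_mid but purple or turquoise is not meant.

How it is judged:
By the outcome, as a careful person would: the job done as asked, in the order asked, and still so for the second after the job is handed in, with the robot touching nothing.
It also fails if it takes over 96 s, if anything falls off the work surface, if the arm or the gripper's body presses on something with over 40 N, if the wrist force passes 120 N, or if a joint passes its speed limit or range.

## Robot

A 6-joint arm with a two-finger parallel gripper is mounted at the origin on the work surface. World frame = base frame: x ahead of the robot, y to its left, z up, the work surface at z = 0. Lengths are in mm, angles in rad, forces in N, time in s.
With the tool pointing down it reaches from about 275 to 750 mm from the base axis. Payload 10.2 kg.
Tool frame: the origin (TCP) lies at the very end of the fingers, on their centre line; the grasp point (between the pads) lies 19 mm behind it (ctrl.tcp_to_grasp is the distance from the TCP to the grasp point, in mm); z points along the fingers, y is the direction in which the jaws open and shut (so a half turn about z gives the same grasp; the last joint's range is limited). The gripper opens to 85 mm and grips with 20 to 120 N. Pads are 22 mm wide; open, the fingers measure 114 mm over their backs; the gripper's body (76 mm by 85 mm) begins 54 mm behind the grasp point. The pads swing forward as they close: fully open they stand 13 mm farther back than shut.
Start: joints at [0.909, 0.313, 1.498, -0, 1.331, -0.223], TCP at [223.061, 475.263, 231.294] pointing down, gripper open.
Joint ranges: [-2.94, 2.94], [-0.97, 2.17], [0.19, 2.56], [-1.23, 4.37], [0.02, 3.11], [-2.88, 2.88]. Speed limits (rad/s): [2.39, 2.39, 3.01, 3.14, 3.14, 3.14].

## Interface

Orientations are given as a unit quaternion [w, x, y, z].
In Python, from rig import ctrl, cams, job gives the robot as it stands. The module is installed in compiled form; this text tells all that it offers.
- The arm moves only by the tool drive_tool, never from a script. Its arguments are lists of equal length, an entry for each row: "gripper": the opening, from 0 (shut) to 1 (fully open); "dp": the shift along the tool's x, y, z normalised to -1 to 1, where 1 is 0.2 m, a list of three; "twist": the turn about the tool's z normalised to -1 to 1, where 1 is 90 degrees. In form: {"gripper": [gripper, ...], "dp": [[tx, ty, tz], ...], "twist": [twist, ...]}. A call has 1 to 20 rows; each row is the pose to reach, as a shift and turn from the pose commanded when the call began, along the tool's axes at that moment; what a row does not reach only later rows make up. A row lasts 1/10 s, in which the tool goes at most 50 mm and 8.59 degrees, less where a joint would pass 70% of its speed; a pose out of reach is approached as far as the arm can. A call with a number of a shift or a turn outside -1 to 1 is refused whole. A call with a gripper value outside its range is refused whole. The fingers move at their own pace and stop on an object; "newtons" is the grip in N (left out, the last holds). Time passes only in rows, so rows that repeat a pose let the fingers close. It gives the time, the measured TCP pose, the force and the opening at its end, in the units of the state.
- ctrl.sense(): the state, without advancing time (a new reading comes with each control period).
- cams.capture(name): name is "side" or "top" or "wrist"; returns a dict with "pixels" (480x640x3 uint8, red, green, blue), "camera_matrix" (3x3 intrinsics, pixels), "k1" (the pictures are not rectified: a ray, as slopes to the right and down, at radius r is drawn at 1 + k1 r^2 times it, then the intrinsics apply), "xyz" and "orientation" of the camera in the world; the wrist camera has in their place "hand_eye" (4x4, takes a point from camera to tool coordinates, whose origin is the TCP and whose axes are the flange's). Camera axes: x right, y down, z forward; pixel columns grow to the right and rows downward; lengths in mm; the calibration is good to about 2 mm. A picture is of the moment at which its call begins: read the wrist's pose just before it. There is no depth.
- job.finish_job(): hands the job in, once; it reports no verdict.
The state is a dict: "time_s": time; "joints": joint angles; "dq": joint speeds; "tau": joint torques, N m; "eef_pos": TCP position; "ee_rot": TCP orientation; "force": force on the tool from outside, world axes, zero at the start; "wrist_torque": the same for the moment, N m; "grip_width": opening from 0.0 (shut) to 1.0 (fully open).
Only numpy, scipy, OpenCV 4.12 (cv2) and the standard library are available. Lean on these libraries where they do the work, as an engineer would, in place of code of your own. Each camera call takes 0.05 s, during which the arm holds its last target.

## Working session

There is one attempt and no reset: what is moved stays moved. The work goes in short steps, Python scripts to look and compute and a tool call to move; the robot and the scene stay as the last step left them, time stands still between calls to the robot, and variables do not carry over. Pictures are saved under pics/ and viewed, and the job is handed in when it is done.

Besides the shell and the picture viewer there is one more tool, called as name(argument=value, ...) on one line, values as JSON. drive_tool: Moves the arm, as the interface text tells. Scaled input: -1 to 1 covers 0.2 m each way for a shift and 90 degrees each way for a turn. Its arguments: {"type":"object","properties":{"gripper":{"type":"array","items":{"type":"number"}},"dp":{"type":"array","items":{"type":"array","items":{"type":"number"}}},"twist":{"type":"array","items":{"type":"number"}},"newtons":{"type":"number"}},"required":["gripper","dp","twist"]}

```bash
ls; mkdir -p pics
python3 - <<'E'
from rig import ctrl,cams,job
import cv2
s=ctrl.sense();print(s['time_s'],s['eef_pos'],s['ee_rot'],s['grip_width'],s['force'])
for n in ['top','side','wrist']:
    c=cams.capture(n);cv2.imwrite(f'pics/{n}0.png',c['pixels'][:,:,::-1])
    print(n,{k:v for k,v in c.items() if k!='pixels'})
E
```

```text
pics
0.0 [222.87552079 475.03498212 230.70895284] [-3.05508385e-04  2.17647228e-01  9.76027254e-01 -6.24707209e-04] 1.0042194484480604 [ 0.00757853  0.32926698 -0.72751751]
top {'camera_matrix': array([[450.2093011 ,   0.        , 319.25322443],
       [  0.        , 450.2093011 , 242.8575875 ],
       [  0.        ,   0.        ,   1.        ]]), 'k1': -0.0759459206700407, 'xyz': array([368.34688712,  23.37356371, 890.61686391]), 'orientation': array([ 0.07867882, -0.6943302 ,  0.71281837, -0.06004324])}
side {'camera_matrix': array([[504.46471285,   0.        , 322.28414331],
       [  0.        , 504.46471285, 229.25509164],
       [  0.        ,   0.        ,   1.        ]]), 'k1': -0.02503883588295889, 'xyz': array([ 399.43383346, -867.85714125,  671.13009059]), 'orientation': array([-0.46763082,  0.87999278, -0.07394789,  0.03828613])}
wrist {'camera_matrix': array([[426.5852033 ,   0.        , 323.96191659],
       [  0.        , 426.5852033 , 238.4845833 ],
       [  0.        ,   0.        ,   1.        ]]), 'k1': -0.10004381850464322, 'hand_eye': array([[-8.31137149e-04, -9.48497031e-01, -3.16784929e-01,
         8.14808567e+01],
       [ 9.99999559e-01, -6.49906531e-04, -6.77754361e-04,
         2.25792341e-02],
       [ 4.36967405e-04, -3.16785353e-01,  9.48497153e-01,
        -1.43335730e+02],
       [ 0.00000000e+00,  0.00000000e+00,  0.00000000e+00,
         1.00000000e+00]])}
```

View pics/top0.png

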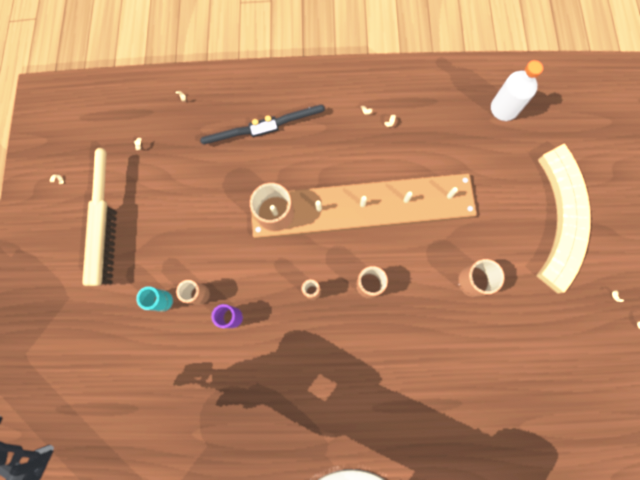

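View pics/side0.png

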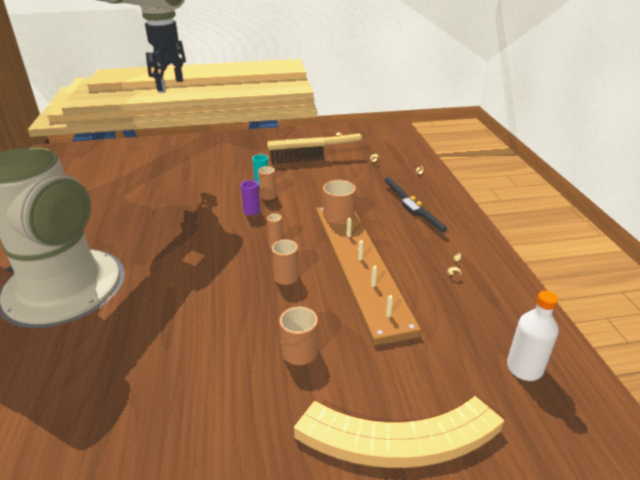

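View pics/wrist0.png

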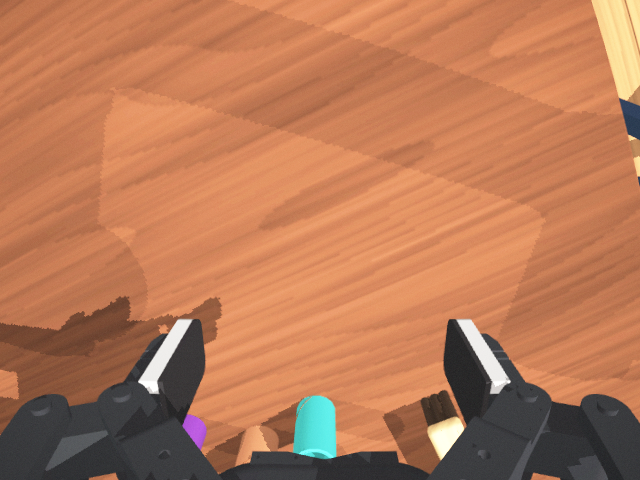

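```bash
cat > h.py <<'E'
import numpy as np,cv2
from scipy.spatial.transform import Rotation as R
def q(o): return R.from_quat([o[1],o[2],o[3],o[0]]).as_matrix()
def campose(c,s=None):
    if 'hand_eye' in c:
        T=np.eye(4);T[:3,:3]=q(s['ee_rot']);T[:3,3]=s['eef_pos'];T=T@c['hand_eye'];return T[:3,:3],T[:3,3]
    return q(c['orientation']),np.array(c['xyz'])
def proj(c,P,s=None):
    Rm,t=campose(c,s);p=(np.atleast_2d(P)-t)@Rm;x=p[:,:2]/p[:,2:];r2=(x**2).sum(1,keepdims=True);x=x*(1+c['k1']*r2)
    K=c['camera_matrix'];return x*[K[0,0],K[1,1]]+[K[0,2],K[1,2]]
def unproj(c,uv,z,s=None):
    K=c['camera_matrix'];uv=np.atleast_2d(np.array(uv,float))
    d=np.array([c['k1'],0,0,0,0]);x=cv2.undistortPoints(uv[:,None],K,d)[:,0]
    Rm,t=campose(c,s);v=np.c_[x,np.ones(len(x))]@Rm.T
    return t+v*((z-t[2])/v[:,2])[:,None]
def ring(x,y,z,d,n=60):
    a=np.linspace(0,2*np.pi,n,endpoint=False);return np.c_[x+d/2*np.cos(a),y+d/2*np.sin(a),np.full(n,z)]
def crop(im,x0,y0,w,h,k,name):
    cv2.imwrite(name,cv2.resize(im[y0:y0+h,x0:x0+w,::-1],None,fx=k,fy=k,interpolation=cv2.INTER_CUBIC))
E
python3 - <<'E'
from h import *
im=cv2.imread('pics/top0.png')[:,:,::-1]
crop(im,130,240,200,100,4,'pics/tA.png');crop(im,340,240,200,100,4,'pics/tB.png');crop(im,240,160,250,90,3,'pics/tC.png')
E
```

```text
(no output)
```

View pics/tA.png

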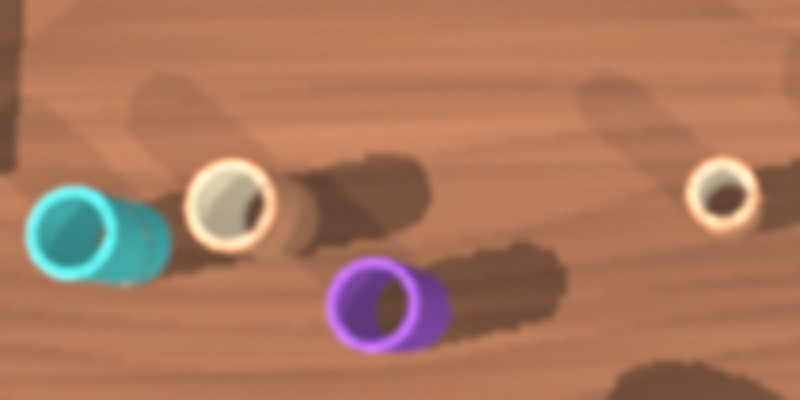

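View pics/tB.png

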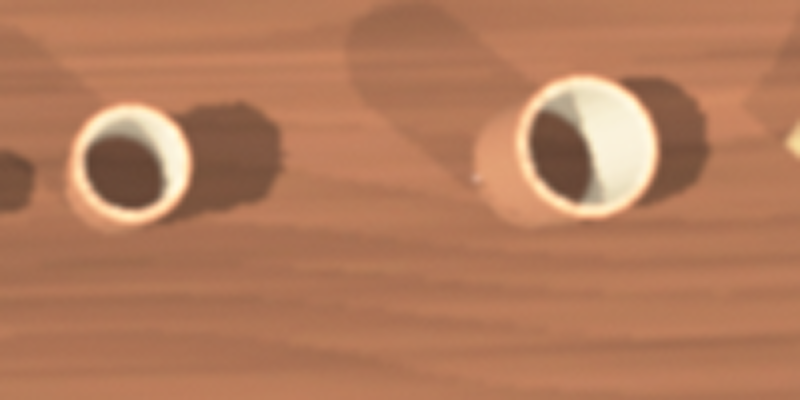

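View pics/tC.png

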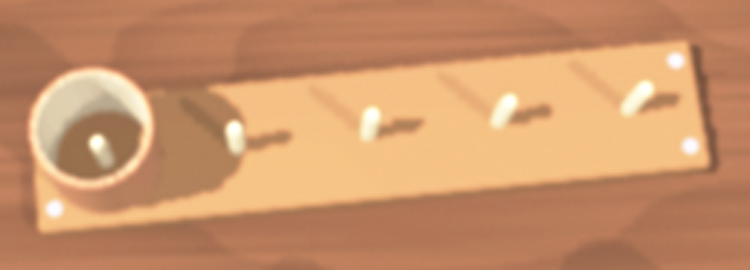

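Run:
```python
from h import *
from rig import cams
c=cams.capture('top')
rims={'42':(231,205,0,130,240,4,76),'teal':(71,233,0,130,240,4,76),'purp':(373,305,0,130,240,4,76),'32':(722,195,0,130,240,4,76),'53':(131,163,0,340,240,4,76),'64':(589,147,0,340,240,4,76),'76':(92,128,0,240,160,3,96)}
im=c['pixels'].copy()
ims=cams.capture('side');im2=ims['pixels'].copy()
for n,(u,v,_,x0,y0,k,z) in rims.items():
    p=unproj(c,[(u+.5)/k-.5+x0,(v+.5)/k-.5+y0],z)[0];print(n,p.round(1))
    d=42 if n in('teal','purp') else int(n)
    for zz in (z,z-76):
      for C,I in ((c,im),(ims,im2)):
        for a in proj(C,ring(p[0],p[1],zz,d)): cv2.circle(I,tuple(int(round(t)) for t in a),0,(0,255,0),-1)
tips=[(233,124),(372,110),(510,97),(645,85)];feet=[(236,150),(368,137),(498,123),(630,110)]
f=lambda L:[((a+.5)/3-.5+240,(b+.5)/3-.5+160) for a,b in L]
T=unproj(c,f(tips),65);F=unproj(c,f(feet),21)
print(T.round(1));print(F.round(1))
from scipy.optimize import least_squares
ys=np.array([88,0,-88,-176])
def pts(p,y): return np.c_[p[0]-np.sin(p[2])*y,p[1]+np.cos(p[2])*y]
P=np.r_[f(tips)]
r=least_squares(lambda p:(proj(c,np.c_[pts(p,ys),np.full(4,65)])-P).ravel(),[500,0,0])
print(r.x,r.fun.round(1)); 
print(pts(r.x,np.array([176,88,0,-88,-176])).round(1))
for C,I in ((c,im),(ims,im2)):
  for z in (20,66):
    for a in proj(C,np.c_[pts(r.x,np.array([176,88,0,-88,-176])),np.full(5,z)]): cv2.circle(I,tuple(int(round(t)) for t in a),1,(0,0,255),-1)
crop(im,130,160,400,180,2,'pics/ov_t.png');crop(im2,220,130,240,240,3,'pics/ov_s.png')
cv2.imwrite('pics/ov_s.png',cv2.resize(cv2.imread('pics/ov_s.png'),(600,600)))
```

```text
42 [448.  287.3  76. ]
teal [436.6 362.5  76. ]
purp [401.3 220.5  76. ]
32 [447.3  61.5  76. ]
53 [458.7 -51.6  76. ]
64 [ 459.8 -260.4   76. ]
76 [605.5 130.9  96. ]
[[ 614.5   45.1   65. ]
 [ 621.   -43.5   65. ]
 [ 627.  -131.7   65. ]
 [ 632.6 -218.6   65. ]]
[[ 609.5   44.6   21. ]
 [ 615.8  -43.6   21. ]
 [ 622.9 -130.8   21. ]
 [ 629.4 -219.9   21. ]]
[ 6.20747040e+02 -4.32999825e+01  6.84060010e-02] [ 0.3 -0.1 -0.1  0.1 -0.3  0.1  0.1 -0.1]
[[ 608.7  132.3]
 [ 614.7   44.5]
 [ 620.7  -43.3]
 [ 626.8 -131.1]
 [ 632.8 -218.9]]
```

View pics/ov_t.png

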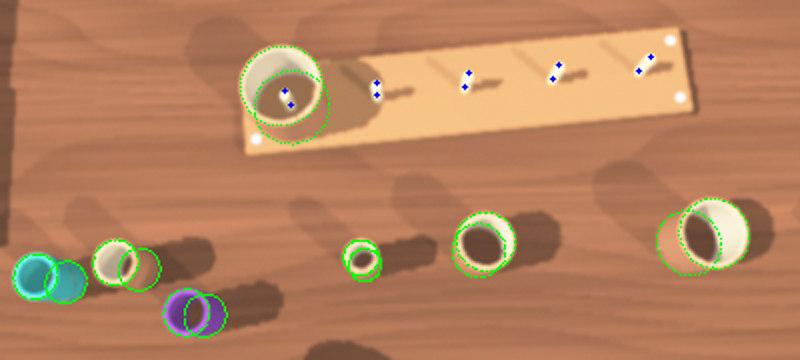

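View pics/ov_s.png

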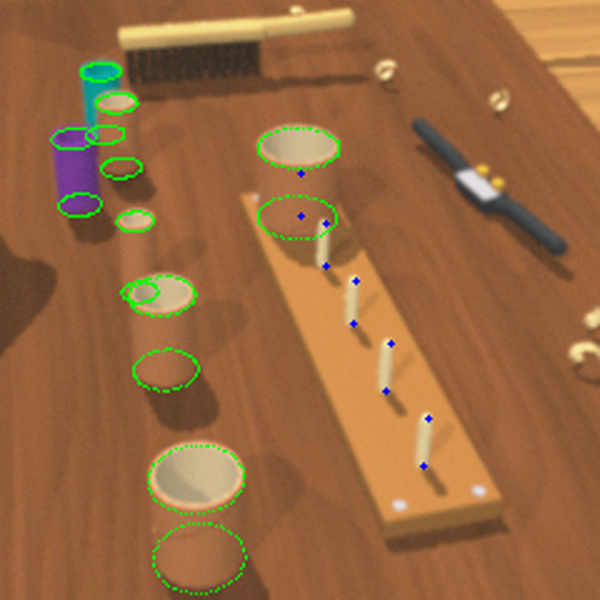

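```bash
cat > mv.py <<'E'
# usage: mv.py  cx cy cz yaw_deg  tx ty tz tyaw   -> dp,twist
import sys,numpy as np
c=list(map(float,sys.argv[1:9]));y=np.radians(c[3])
d=np.array(c[4:7])-c[:3]
Y=np.array([np.cos(y),np.sin(y),0]);Z=np.array([0,0,-1.]);X=np.cross(Y,Z)
print((np.array([d@X,d@Y,d@Z])/200).round(4),'twist',round(-(c[7]-c[3])/90,4))
E
python3 mv.py 223.06 475.26 231.29 64.86 350 400 231.29 3.92
python3 - <<'E'
from h import *
a=cv2.imread('pics/top0.png')[:,:,::-1];b=cv2.imread('pics/side0.png')[:,:,::-1]
crop(a,300,170,90,60,8,'pics/p1.png');crop(a,390,165,90,60,8,'pics/p2.png');crop(b,320,205,100,75,8,'pics/p3.png');crop(b,340,240,75,75,8,'pics/p4.png')
E
```

```text
[-0.7344 -0.071   0.    ] twist 0.6771
```

View pics/p1.png

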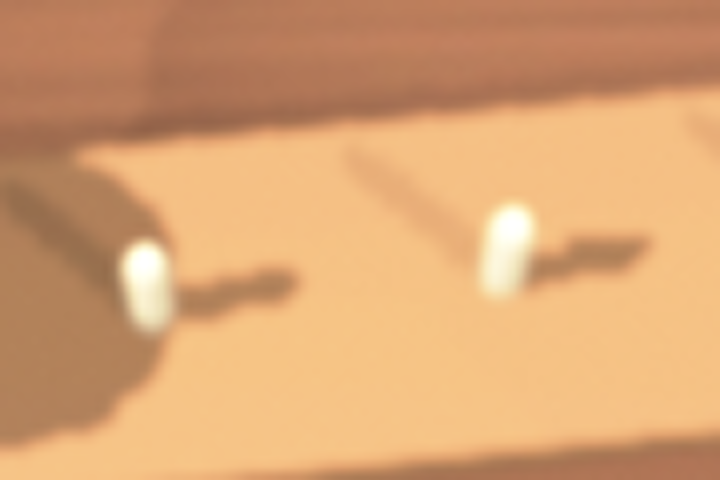

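View pics/p2.png

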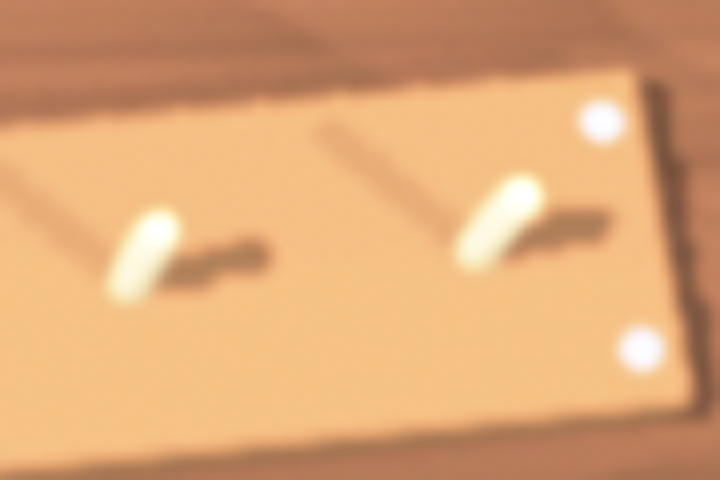

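View pics/p3.png

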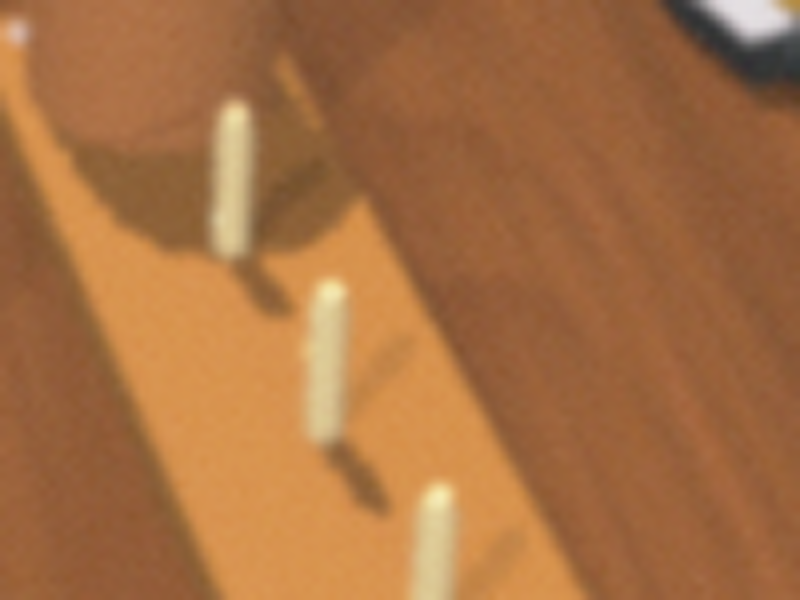

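drive_tool(gripper=[1,1,1,1,1,1,1,1], dp=[[-0.7344,-0.071,0],[-0.7344,-0.071,0],[-0.7344,-0.071,0],[-0.7344,-0.071,0],[-0.7344,-0.071,0],[-0.7344,-0.071,0],[-0.7344,-0.071,0],[-0.7344,-0.071,0]], twist=[0.6771,0.6771,0.6771,0.6771,0.6771,0.6771,0.6771,0.6771], newtons=25)

```text
time_s: 1.05
eef_pos: [349.9, 400.0, 231.2]
ee_rot: [-0.0, 0.683, 0.73, -0.0]
force: [1.0, 0.9, 0.0]
grip_width: 1.003
```

```bash
python3 mv.py 350 400 231.29 3.92 448 287.3 160 3.92
```

```text
[-0.5957  0.4503  0.3564] twist -0.0
```

drive_tool(gripper=[1,1,1,1,1], dp=[[-0.5957,0.4503,0.3564],[-0.5957,0.4503,0.3564],[-0.5957,0.4503,0.3564],[-0.5957,0.4503,0.3564],[-0.5957,0.4503,0.3564]], twist=[0,0,0,0,0])

```text
time_s: 1.55
eef_pos: [448.5, 286.1, 159.1]
ee_rot: [-0.0, 0.683, 0.731, -0.001]
force: [0.1, 0.7, 0.4]
grip_width: 0.999
```

```bash
cat > wl.py <<'E'
import sys
from h import *
from rig import cams,ctrl
s=ctrl.sense();c=cams.capture('wrist')
print(s['time_s'],s['eef_pos'].round(1),s['grip_width'])
im=c['pixels'].copy()
n=sys.argv[1]
for a in sys.argv[2:]:
    x,y,z,d=map(float,a.split(','))
    for p in proj(c,ring(x,y,z,d),s):
        if abs(p).max()<2000: cv2.circle(im,tuple(int(round(t)) for t in p),0,(0,255,0),-1)
cv2.imwrite(f'pics/{n}.png',im[:,:,::-1])
E
python3 wl.py w1 448,287.3,76,42 448,287.3,0,42 401.3,220.5,76,42
```

```text
1.55 [448.5 286.1 159.1] 0.9992008498518374
```

View pics/w1.png

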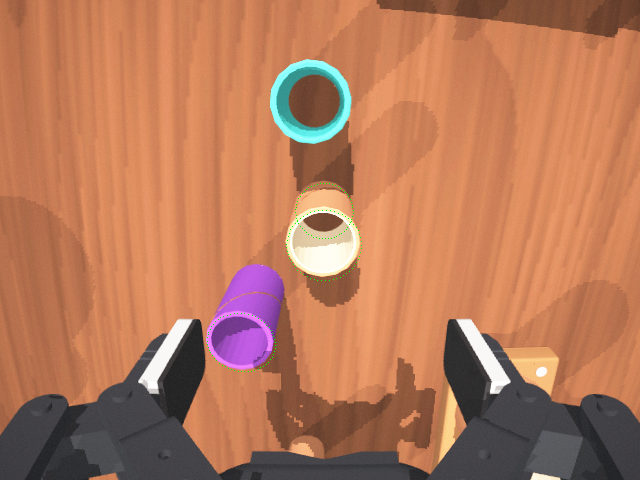

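```bash
python3 mv.py 448 287.3 160 3.92 448 288.3 38 3.92
```

```text
[5.0e-03 3.0e-04 6.1e-01] twist -0.0
```

drive_tool(gripper=[1,1,1,1,1,0,0,0,0,0,0,0,0], dp=[[0.005,0,0.2],[0.005,0,0.4],[0.005,0,0.55],[0.005,0,0.61],[0.005,0,0.61],[0.005,0,0.61],[0.005,0,0.61],[0.005,0,0.61],[0.005,0,0.61],[0.005,0,0.61],[0.005,0,0.61],[0.005,0,0.61],[0.005,0,0.61]], twist=[0,0,0,0,0,0,0,0,0,0,0,0,0])

```text
time_s: 2.9
eef_pos: [448.5, 288.6, 39.2]
ee_rot: [0.0, 0.683, 0.731, 0.001]
force: [-1.1, 0.3, 6.5]
grip_width: 0.478
```

```bash
python3 wl.py w2 448,288.3,76,42; python3 mv.py 448 288.3 38 3.92 540 110 180 3.92;python3 mv.py 540 110 180 3.92 625 -70 180 3.92; python3 mv.py 625 -70 180 3.92 625 -131.1 180 3.92
```

```text
2.9 [448.5 288.6  39.2] 0.4776852496097573
[-0.9209  0.398  -0.71  ] twist -0.0
[-0.9269  0.3625  0.    ] twist -0.0
[-0.3048 -0.0209  0.    ] twist -0.0
```

View pics/w2.png

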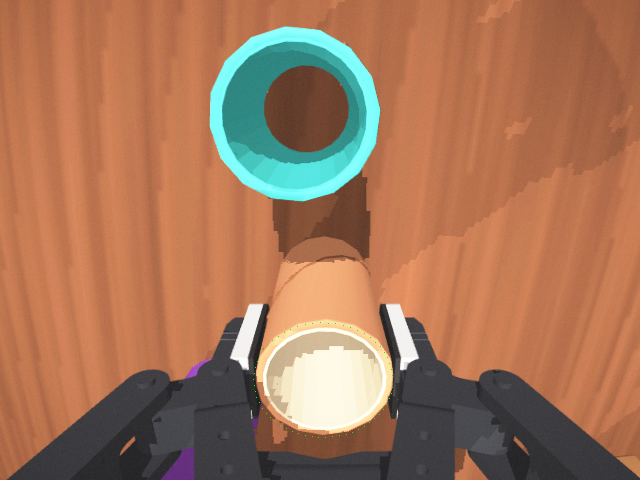

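drive_tool(gripper=[0,0,0,0,0,0,0,0], dp=[[0,0,-0.2],[0,0,-0.45],[-0.2,0.1,-0.71],[-0.4,0.2,-0.71],[-0.6,0.3,-0.71],[-0.8,0.398,-0.71],[-0.9209,0.398,-0.71],[-0.9209,0.398,-0.71]], twist=[0,0,0,0,0,0,0,0])

```text
time_s: 3.75
eef_pos: [540.5, 107.2, 180.2]
ee_rot: [0.0, 0.684, 0.73, -0.0]
force: [-0.0, 1.0, -0.8]
grip_width: 0.479
```

drive_tool(gripper=[0,0,0,0,0,0,0], dp=[[-0.2,0.1,0],[-0.4,0.2,0],[-0.6,0.3,0],[-0.8,0.3625,0],[-0.9269,0.3625,0],[-0.9269,0.3625,0],[-0.9269,0.3625,0]], twist=[0,0,0,0,0,0,0])

```text
time_s: 4.45
eef_pos: [624.8, -69.1, 180.1]
ee_rot: [-0.0, 0.682, 0.731, 0.0]
force: [0.3, 0.9, -0.5]
grip_width: 0.473
```

drive_tool(gripper=[0,0,0,0,0], dp=[[-0.2,-0.02,0],[-0.3048,-0.0209,0],[-0.3048,-0.0209,0],[-0.3048,-0.0209,0],[-0.3048,-0.0209,0]], twist=[0,0,0,0,0])

```text
time_s: 4.95
eef_pos: [625.0, -129.2, 180.2]
ee_rot: [-0.0, 0.682, 0.732, 0.0]
force: [0.6, -0.2, 0.2]
grip_width: 0.477
```

```bash
python3 wl.py w3 625,-131.1,66,5 625,-131.1,20,10 618.9,-43.3,66,5 618.9,-43.3,20,10 612.9,44.5,20,10
python3 - <<'E'
from h import *
from rig import cams
for n in('top','side'): cv2.imwrite(f'pics/{n}3.png',cams.capture(n)['pixels'][:,:,::-1])
E
```

```text
4.95 [ 625.  -129.2  180.2] 0.47746246301810946
```

View pics/w3.png

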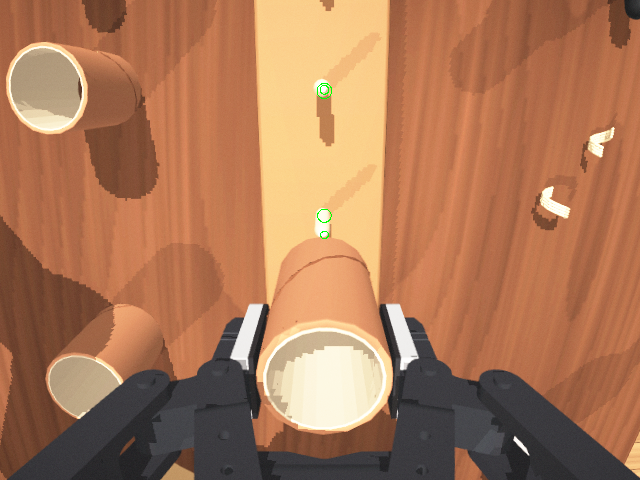

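View pics/side3.png

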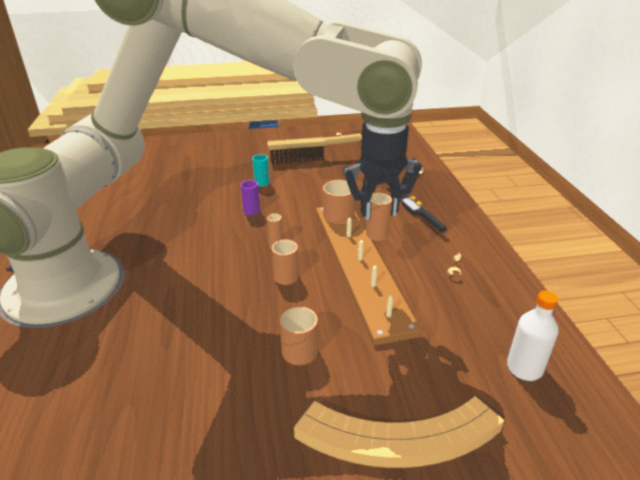

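```bash
python3 wl.py w4 618.9,-43.3,66,5 618.9,-43.3,20,10 612.9,44.5,20,10 458.7,-51.6,76,53 458.7,-51.6,0,53 447.3,61.5,0,32
python3 -c "
from h import *
crop(cv2.imread('pics/w4.png')[:,:,::-1],280,60,100,190,3,'pics/w4c.png')"
```

```text
5.1 [ 625.  -129.9  180.2] 0.47994843753375216
```

View pics/w4.png

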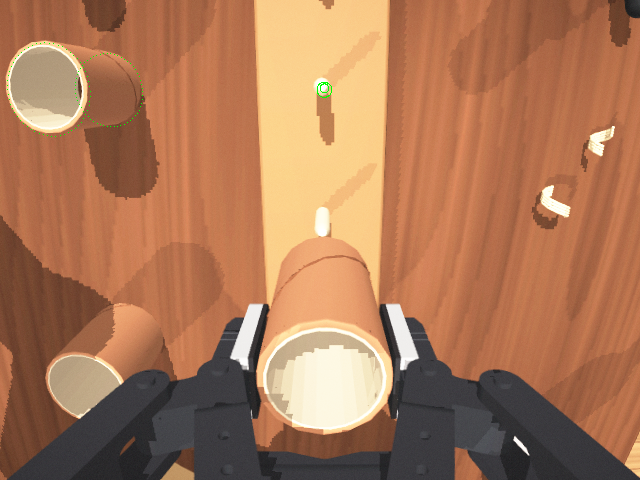

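View pics/w4c.png

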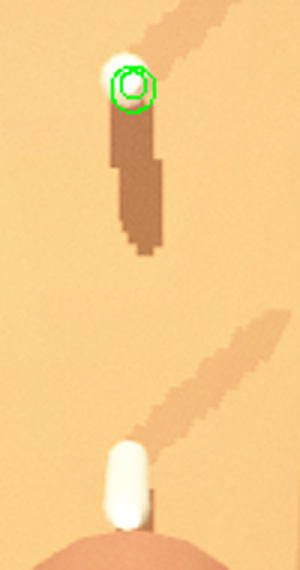

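drive_tool(gripper=[0,0,0,0,0,0,0,0], dp=[[0.008,-0.0025,0],[0.008,-0.0025,0.15],[0.008,-0.0025,0.3],[0.008,-0.0025,0.45],[0.008,-0.0025,0.55],[0.008,-0.0025,0.5875],[0.008,-0.0025,0.6075],[0.008,-0.0025,0.6075]], twist=[0,0,0,0,0,0,0,0])

```text
time_s: 5.95
eef_pos: [624.8, -129.6, 59.8]
ee_rot: [0.001, 0.682, 0.731, 0.0]
force: [-0.5, 0.4, -0.6]
grip_width: 0.478
```

```bash
python3 wl.py w5 624.4,-129.4,96,42 618.3,-41.6,20,10 618.3,-41.6,66,5
```

```text
5.95 [ 624.8 -129.6   59.8] 0.4778229865653259
```

View pics/w5.png

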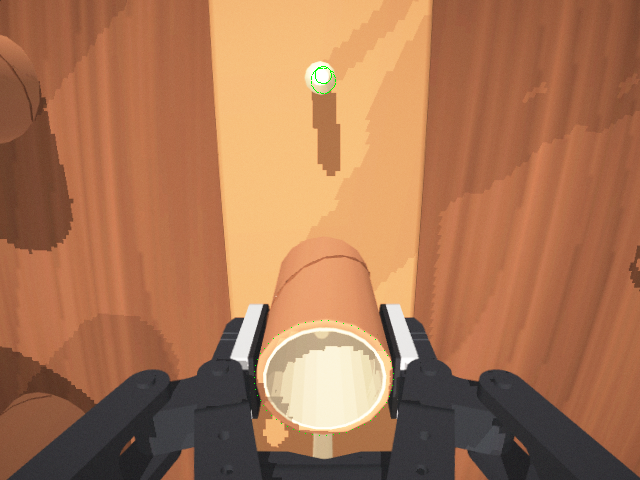

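```bash
python3 wl.py w6 624.4,-129.4,66,5 624.4,-129.4,60,10 630.4,-217,20,10 630.4,-217,66,5;python3 -c "
from h import *
crop(cv2.imread('pics/w6.png')[:,:,::-1],230,220,190,260,3,'pics/w6c.png');i=cv2.imread('pics/w6c.png');cv2.imwrite('pics/w6c.png',cv2.resize(i,(430,590)))"
```

```text
6.0 [ 624.9 -129.7   59.8] 0.4746825177673929
```

View pics/w6c.png

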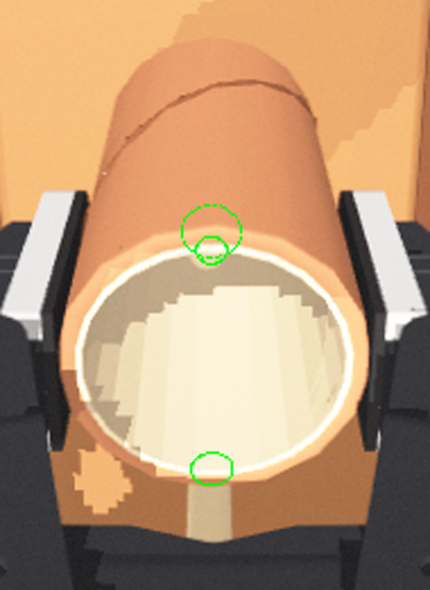

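drive_tool(gripper=[0,0,1,1,1,1,1,1,1,1,1,1], dp=[[0,0,0.0075],[0,0,0.0075],[0,0,0.005],[0,0,0.005],[0,0,0.005],[0,0,0.005],[0,0,0.005],[0,0,-0.1],[0,0,-0.3],[0,0,-0.5075],[0,0,-0.5075],[0,0,-0.5075]], twist=[0,0,0,0,0,0,0,0,0,0,0,0])

```text
time_s: 7.25
eef_pos: [624.4, -129.6, 160.4]
ee_rot: [0.001, 0.682, 0.731, 0.0]
force: [0.3, 1.2, -0.3]
grip_width: 1.002
```

```bash
python3 wl.py w7 624.4,-129.4,96,42 624.4,-129.4,20,42; python3 mv.py 624.4 -129.5 160 3.92 458.7 -50.8 160 3.92
```

```text
7.25 [ 624.4 -129.6  160.4] 1.0021702015590817
[ 0.4492 -0.7997  0.    ] twist -0.0
```

View pics/w7.png

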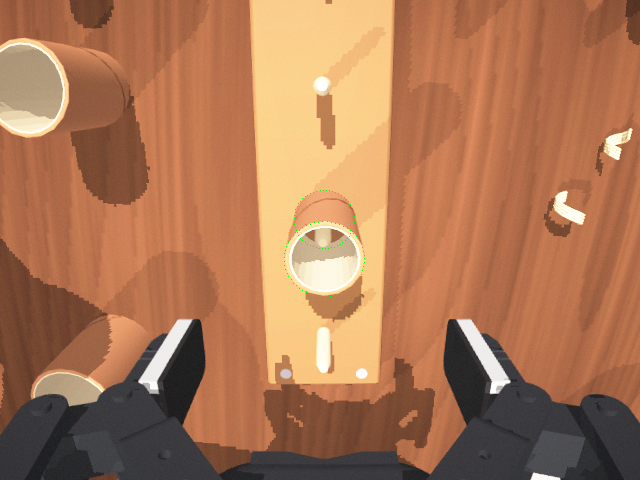

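drive_tool(gripper=[1,1,1,1,1,1,1], dp=[[0.1123,-0.2,0],[0.2246,-0.4,0],[0.337,-0.6,0],[0.4492,-0.7997,0],[0.4492,-0.7997,0],[0.4492,-0.7997,0],[0.4492,-0.7997,0]], twist=[0,0,0,0,0,0,0])

```text
time_s: 8.0
eef_pos: [459.2, -51.2, 159.6]
ee_rot: [-0.0, 0.683, 0.731, -0.0]
force: [0.5, 0.2, -0.3]
grip_width: 1.0
```

```bash
python3 wl.py w8 458.7,-50.8,76,53 458.7,-50.8,0,53
```

```text
8.0 [459.2 -51.2 159.6] 1.0002667198097
```

View pics/w8.png

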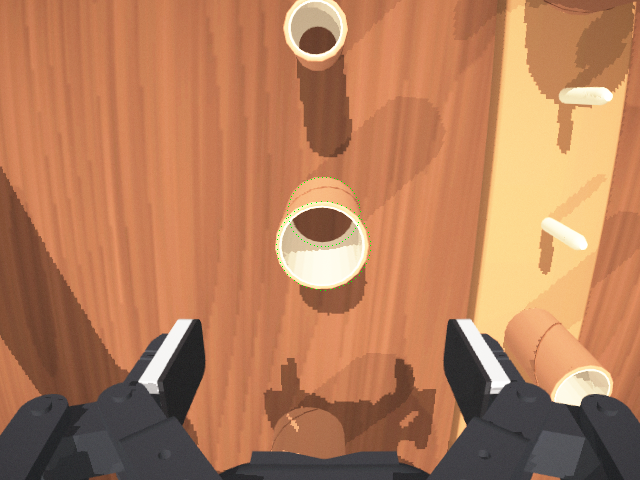

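drive_tool(gripper=[1,1,1,1,1,0,0,0,0,0,0,0], dp=[[0,0,0.2],[0,0,0.4],[0,0,0.55],[0,0,0.63],[0,0,0.63],[0,0,0.63],[0,0,0.63],[0,0,0.63],[0,0,0.63],[0,0,0.63],[0,0,0.63],[0,0,0.63]], twist=[0,0,0,0,0,0,0,0,0,0,0,0])

```text
time_s: 9.25
eef_pos: [459.4, -51.1, 35.1]
ee_rot: [0.001, 0.682, 0.731, 0.0]
force: [-0.2, -0.3, 6.8]
grip_width: 0.6
```

```bash
python3 wl.py w9 458.7,-50.8,76,53; python3 mv.py 458.7 -50.8 34 3.92 618.3 -41.6 170 3.92
```

```text
9.25 [459.4 -51.1  35.1] 0.5997182777838967
[-0.0087  0.7993 -0.68  ] twist -0.0
```

View pics/w9.png

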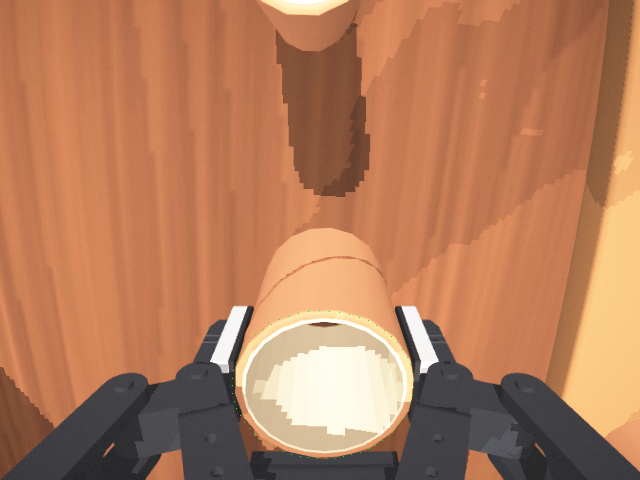

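drive_tool(gripper=[0,0,0,0,0,0,0,0,0,0], dp=[[0,0,-0.2],[0,0,-0.4],[0,0,-0.6],[-0.002,0.2,-0.68],[-0.005,0.4,-0.68],[-0.007,0.6,-0.68],[-0.0087,0.7993,-0.68],[-0.0087,0.7993,-0.68],[-0.0087,0.7993,-0.68],[-0.0087,0.7993,-0.68]], twist=[0,0,0,0,0,0,0,0,0,0])

```text
time_s: 10.3
eef_pos: [617.4, -41.6, 170.3]
ee_rot: [-0.0, 0.683, 0.731, -0.0]
force: [1.0, 0.6, -0.8]
grip_width: 0.605
```

drive_tool(gripper=[0,0,0,0,0,0,0,0], dp=[[0,0,0.1],[0,0,0.2],[0,0,0.3],[0,0,0.4],[0,0,0.5],[0,0,0.56],[0,0,0.58],[0,0,0.58]], twist=[0,0,0,0,0,0,0,0])

```text
time_s: 11.1
eef_pos: [618.0, -41.8, 55.2]
ee_rot: [0.0, 0.683, 0.731, 0.0]
force: [0.2, -0.6, -0.2]
grip_width: 0.604
```

```bash
python3 wl.py w10 618.3,-41.6,96,53 618.3,-41.6,66,5 612.3,46.2,66,5 612.3,46.2,20,10
```

```text
11.1 [618.  -41.8  55.2] 0.6044950547302346
```

View pics/w10.png

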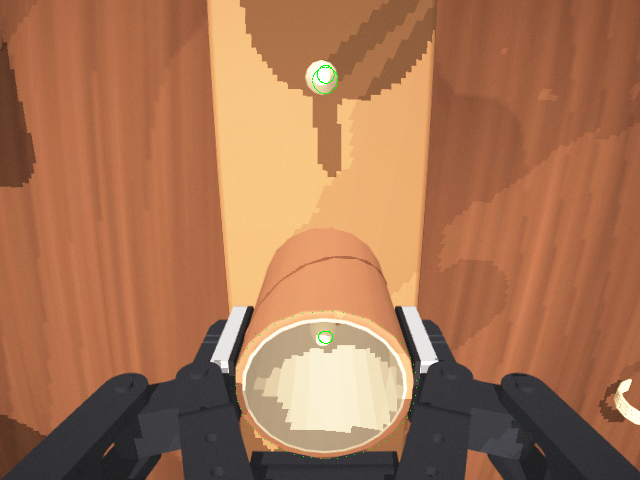

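drive_tool(gripper=[0,0,1,1,1,1,1,1,1,1,1,1], dp=[[0,0,0.0075],[0,0,0.0075],[0,0,0.005],[0,0,0.005],[0,0,0.005],[0,0,0.005],[0,0,0.005],[0,0,-0.1],[0,0,-0.3],[0,0,-0.53],[0,0,-0.53],[0,0,-0.53]], twist=[0,0,0,0,0,0,0,0,0,0,0,0])

```text
time_s: 12.35
eef_pos: [618.4, -41.7, 160.7]
ee_rot: [0.001, 0.683, 0.731, 0.0]
force: [-0.7, 0.1, 0.2]
grip_width: 0.997
```

```bash
python3 wl.py w11 618.3,-41.6,96,53 ; python3 mv.py 618.3 -41.6 160 3.92 447.3 62.5 160 3.92
```

```text
12.35 [618.4 -41.7 160.7] 0.9968458478139509
[ 0.5777 -0.8174  0.    ] twist -0.0
```

View pics/w11.png

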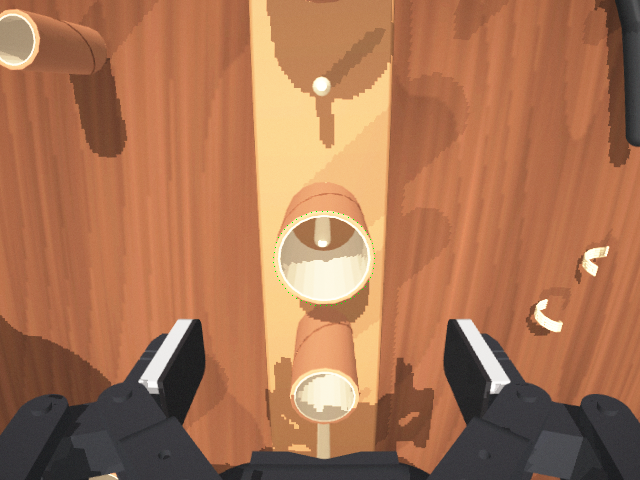

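Placed well. Next the 32 mm sleeve.

drive_tool(gripper=[1,1,1,1,1,1,1,1], dp=[[0.14,-0.2,0],[0.28,-0.4,0],[0.42,-0.6,0],[0.56,-0.8,0],[0.5777,-0.8174,0],[0.5777,-0.8174,0],[0.5777,-0.8174,0],[0.5777,-0.8174,0]], twist=[0,0,0,0,0,0,0,0])

```text
time_s: 13.2
eef_pos: [448.0, 61.8, 159.6]
ee_rot: [-0.0, 0.683, 0.731, -0.0]
force: [-0.7, 0.3, -0.3]
grip_width: 1.0
```

```bash
python3 wl.py w12 447.3,62.5,76,32 447.3,62.5,0,32
```

```text
13.2 [448.   61.8 159.6] 0.999599905224565
```

View pics/w12.png

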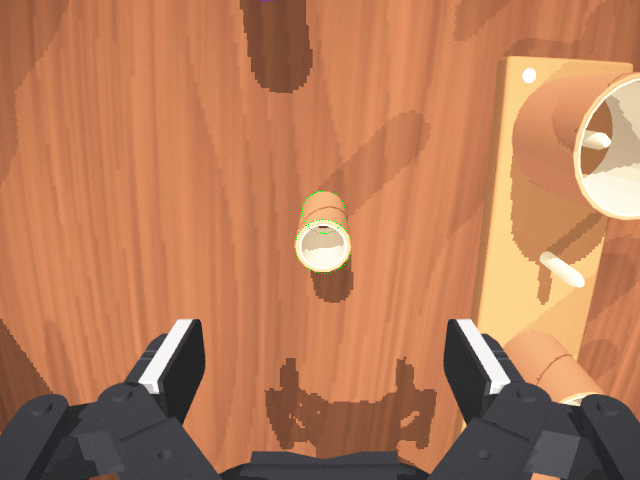

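drive_tool(gripper=[1,1,1,1,1,0,0,0,0,0,0,0,0,0], dp=[[0,0,0.2],[0,0,0.4],[0,0,0.55],[0,0,0.59],[0,0,0.59],[0,0,0.59],[0,0,0.59],[0,0,0.59],[0,0,0.59],[0,0,0.59],[0,0,0.59],[0,0,0.59],[0,0,0.59],[0,0,0.59]], twist=[0,0,0,0,0,0,0,0,0,0,0,0,0,0])

```text
time_s: 14.65
eef_pos: [447.7, 62.4, 42.8]
ee_rot: [0.001, 0.682, 0.731, 0.0]
force: [-1.0, -0.3, 6.3]
grip_width: 0.368
```

```bash
python3 wl.py w13 447.3,62.5,76,32; python3 mv.py 447.3 62.5 42 3.92 447.3 -100 190 3.92; python3 mv.py 447.3 -100 190 3.92 630.4 -217 190 3.92
```

```text
14.65 [447.7  62.4  42.8] 0.3684578841468257
[-0.8106 -0.0555 -0.74  ] twist -0.0
[-0.6462  0.8734  0.    ] twist -0.0
```

View pics/w13.png

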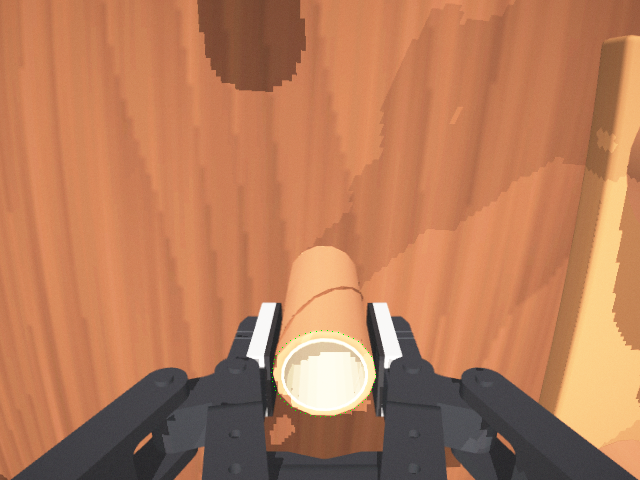

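drive_tool(gripper=[0,0,0,0,0,0,0,0,0], dp=[[0,0,-0.2],[0,0,-0.4],[0,0,-0.6],[-0.2,-0.014,-0.74],[-0.4,-0.028,-0.74],[-0.6,-0.042,-0.74],[-0.8106,-0.0555,-0.74],[-0.8106,-0.0555,-0.74],[-0.8106,-0.0555,-0.74]], twist=[0,0,0,0,0,0,0,0,0])

```text
time_s: 15.6
eef_pos: [447.0, -100.5, 189.9]
ee_rot: [-0.0, 0.683, 0.73, 0.0]
force: [0.0, 0.3, -1.0]
grip_width: 0.371
```

drive_tool(gripper=[0,0,0,0,0,0,0,0,0], dp=[[-0.13,0.18,0],[-0.26,0.36,0],[-0.4,0.54,0],[-0.53,0.72,0],[-0.6462,0.8734,0],[-0.6462,0.8734,0],[-0.6462,0.8734,0],[-0.6462,0.8734,0],[-0.6462,0.8734,0]], twist=[0,0,0,0,0,0,0,0,0])

```text
time_s: 16.5
eef_pos: [629.9, -216.0, 190.8]
ee_rot: [0.0, 0.682, 0.731, 0.0]
force: [-0.3, 0.1, -0.1]
grip_width: 0.369
```

```bash
python3 wl.py w14 630.4,-217,66,5 630.4,-217,20,10
```

```text
16.5 [ 629.9 -216.   190.8] 0.36900210133954114
```

View pics/w14.png

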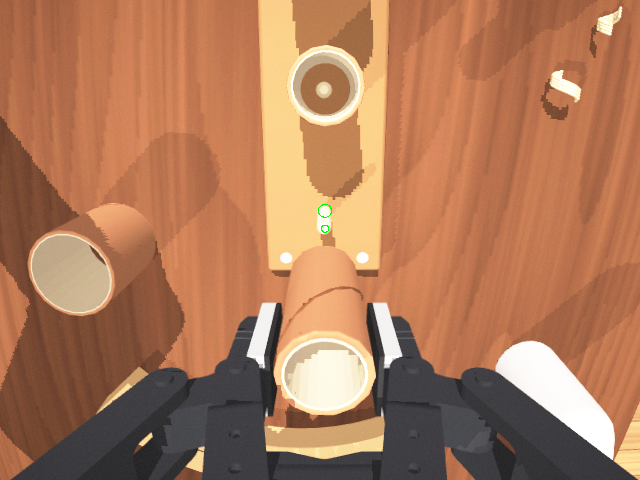

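Run:
```python
from h import *
from rig import cams
c=cams.capture('top')
print(unproj(c,[504,112],15),unproj(c,[535,68],150))
```

```text
[[ 814.75744286 -354.41425445   15.        ]] [[ 834.45062938 -366.0088535   150.        ]]
```

Bottle is far away. Lower.

drive_tool(gripper=[0,0,0,0,0,0,0,0,0], dp=[[0,0,0.1],[0,0,0.2],[0,0,0.3],[0,0,0.4],[0,0,0.5],[0,0,0.58],[0,0,0.62],[0,0,0.64],[0,0,0.64]], twist=[0,0,0,0,0,0,0,0,0])

```text
time_s: 17.5
eef_pos: [630.6, -217.1, 63.1]
ee_rot: [0.001, 0.682, 0.731, 0.0]
force: [0.5, 0.3, 0.5]
grip_width: 0.364
```

```bash
python3 wl.py w15 630.4,-217,96,32 630.4,-217,66,5
```

```text
17.5 [ 630.6 -217.1   63.1] 0.36382821520044656
```

View pics/w15.png

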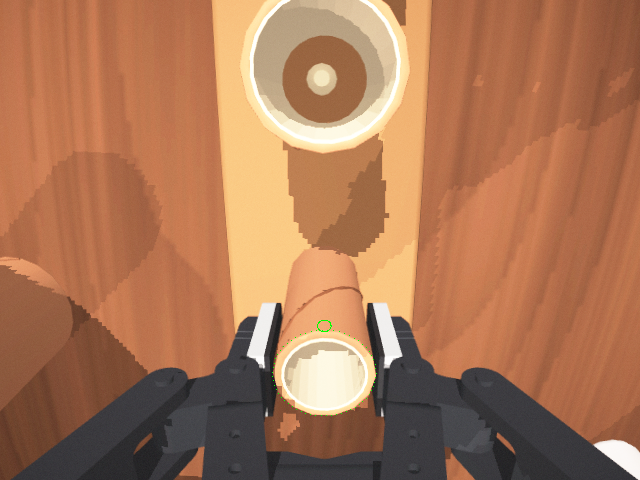

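drive_tool(gripper=[0,0,1,1,1,1,1,1,1,1,1,1,1], dp=[[0,0,0.0075],[0,0,0.0075],[0,0,0.005],[0,0,0.005],[0,0,0.005],[0,0,0.005],[0,0,0.005],[0,0,0.005],[0,0,-0.1],[0,0,-0.3],[0,0,-0.49],[0,0,-0.49],[0,0,-0.49]], twist=[0,0,0,0,0,0,0,0,0,0,0,0,0])

```text
time_s: 18.85
eef_pos: [630.4, -217.1, 160.5]
ee_rot: [0.001, 0.683, 0.731, 0.0]
force: [-0.0, 0.8, -0.5]
grip_width: 0.995
```

```bash
python3 wl.py w16 630.4,-217,96,32 ; python3 mv.py 630.4 -217 160 3.92 459.8 -259.7 160 3.92
```

```text
18.85 [ 630.4 -217.1  160.5] 0.9948422344959695
[-0.1547 -0.8656  0.    ] twist -0.0
```

View pics/w16.png

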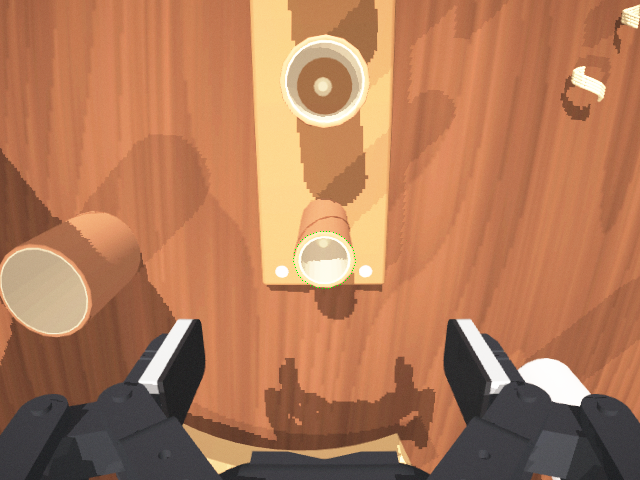

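drive_tool(gripper=[1,1,1,1,1,1,1,1], dp=[[-0.04,-0.22,0],[-0.08,-0.44,0],[-0.12,-0.66,0],[-0.1547,-0.8656,0],[-0.1547,-0.8656,0],[-0.1547,-0.8656,0],[-0.1547,-0.8656,0],[-0.1547,-0.8656,0]], twist=[0,0,0,0,0,0,0,0])

```text
time_s: 19.7
eef_pos: [460.5, -259.4, 159.5]
ee_rot: [-0.0, 0.682, 0.731, 0.0]
force: [-0.2, 1.1, 0.5]
grip_width: 0.998
```

```bash
python3 wl.py w17 459.8,-259.7,76,64 459.8,-259.7,0,64
```

```text
19.7 [ 460.5 -259.4  159.5] 0.997926986592441
```

View pics/w17.png

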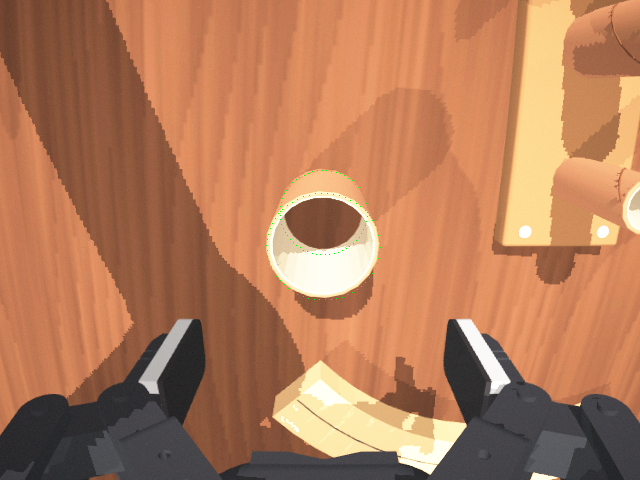

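drive_tool(gripper=[1,1,1,1,1,1,0,0,0,0,0,0], dp=[[0,0,0.15],[0,0,0.3],[0,0,0.45],[0,0,0.58],[0,0,0.64],[0,0,0.64],[0,0,0.64],[0,0,0.64],[0,0,0.64],[0,0,0.64],[0,0,0.64],[0,0,0.64]], twist=[0,0,0,0,0,0,0,0,0,0,0,0])

```text
time_s: 20.95
eef_pos: [460.5, -260.3, 33.5]
ee_rot: [0.001, 0.682, 0.731, 0.0]
force: [0.4, 0.1, 6.9]
grip_width: 0.738
```

```bash
python3 wl.py w18 459.8,-259.7,76,64; python3 mv.py 459.8 -259.7 32 3.92 459.8 -105 180 3.92; python3 mv.py 459.8 -105 180 3.92 611.5 46.4 180 3.92
```

```text
20.95 [ 460.5 -260.3   33.5] 0.7382708035638466
[ 0.7717  0.0529 -0.74  ] twist -0.0
[0.7034 0.8085 0.    ] twist -0.0
```

View pics/w18.png

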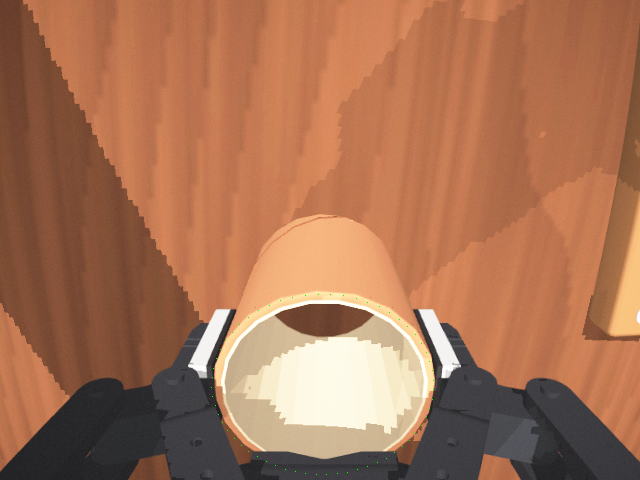

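drive_tool(gripper=[0,0,0,0,0,0,0,0,0], dp=[[0,0,-0.2],[0,0,-0.4],[0,0,-0.6],[0.2,0.014,-0.74],[0.4,0.028,-0.74],[0.6,0.042,-0.74],[0.7717,0.0529,-0.74],[0.7717,0.0529,-0.74],[0.7717,0.0529,-0.74]], twist=[0,0,0,0,0,0,0,0,0])

```text
time_s: 21.9
eef_pos: [459.9, -104.8, 180.5]
ee_rot: [0.001, 0.682, 0.731, 0.0]
force: [0.3, -0.6, -0.2]
grip_width: 0.734
```

drive_tool(gripper=[0,0,0,0,0,0,0,0,0], dp=[[0.14,0.16,0],[0.28,0.32,0],[0.42,0.48,0],[0.56,0.64,0],[0.7034,0.8085,0],[0.7034,0.8085,0],[0.7034,0.8085,0],[0.7034,0.8085,0],[0.7034,0.8085,0]], twist=[0,0,0,0,0,0,0,0,0])

```text
time_s: 22.8
eef_pos: [611.1, 45.1, 180.4]
ee_rot: [0.0, 0.683, 0.73, 0.0]
force: [-0.2, -0.4, -1.2]
grip_width: 0.733
```

```bash
python3 wl.py w19 611.5,46.4,66,5 611.5,46.4,20,10 605.5,132.4,96,76
```

```text
22.8 [611.1  45.1 180.4] 0.7331677393762888
```

View pics/w19.png

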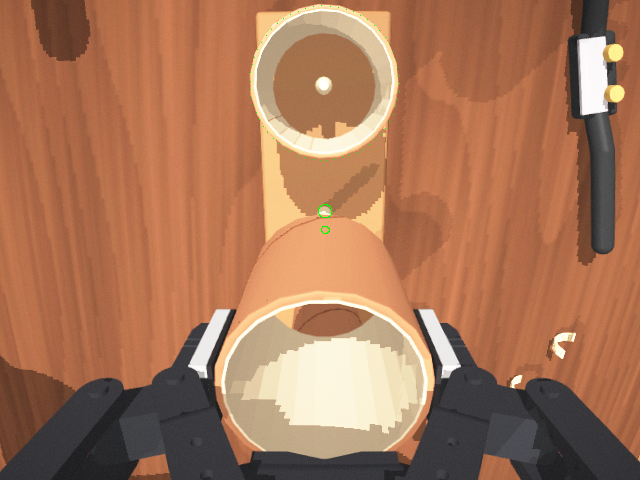

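drive_tool(gripper=[0,0,0,0,0,0,0,0,0], dp=[[0,0,0.05],[0,0,0.2],[0,0,0.3],[0,0,0.4],[0,0,0.5],[0,0,0.58],[0,0,0.62],[0,0,0.64],[0,0,0.64]], twist=[0,0,0,0,0,0,0,0,0])

```text
time_s: 23.75
eef_pos: [611.3, 46.2, 53.4]
ee_rot: [0.0, 0.683, 0.731, -0.0]
force: [-6.1, -0.2, 10.6]
grip_width: 0.735
```

```bash
python3 wl.py w20 611.5,46.4,66,5
```

```text
23.75 [611.3  46.2  53.4] 0.7348910414489613
```

View pics/w20.png

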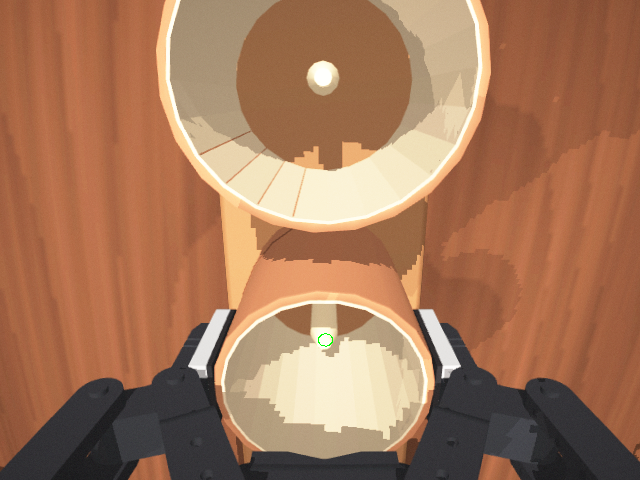

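drive_tool(gripper=[0,1,1,1,1,1,1,1,1,1,1], dp=[[0,0,-0.004],[0,0,-0.004],[0,0,-0.004],[0,0,-0.004],[0,0,-0.004],[0,0,-0.004],[0,0,-0.1],[0,0,-0.3],[0,0,-0.55],[0,0,-0.55],[0,0,-0.55]], twist=[0,0,0,0,0,0,0,0,0,0,0])

```text
time_s: 24.9
eef_pos: [611.7, 46.3, 162.8]
ee_rot: [0.001, 0.682, 0.731, 0.001]
force: [0.7, 0.4, -1.4]
grip_width: 1.001
```

drive_tool(gripper=[1,1,1,1,1,1,1], dp=[[0,-0.2,-0.2],[0,-0.4,-0.3],[0,-0.6,-0.3],[0,-0.8,-0.3],[0,-1,-0.3],[0,-1,-0.3],[0,-1,-0.3]], twist=[0,0,0,0,0,0,0])

```text
time_s: 25.6
eef_pos: [411.5, 32.7, 221.4]
ee_rot: [-0.0, 0.683, 0.731, -0.0]
force: [1.2, 0.1, 0.2]
grip_width: 0.998
```

Run:
```python
from h import *
from rig import cams
i={n:cams.capture(n)['pixels'] for n in('top','side','wrist')}
crop(i['top'],230,130,260,130,3,'pics/f_t.png');crop(i['side'],280,150,170,200,3,'pics/f_s.png');cv2.imwrite('pics/f_w.png',i['wrist'][:,:,::-1]);cv2.imwrite('pics/f_tf.png',i['top'][:,:,::-1])
```

```text
(no output)
```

View pics/f_tf.png

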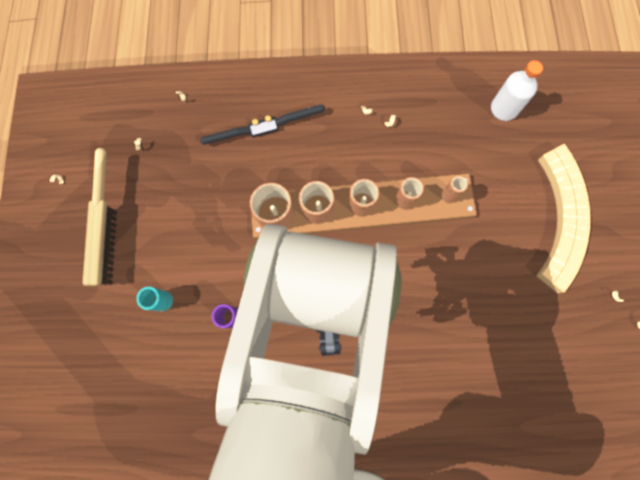

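View pics/f_s.png

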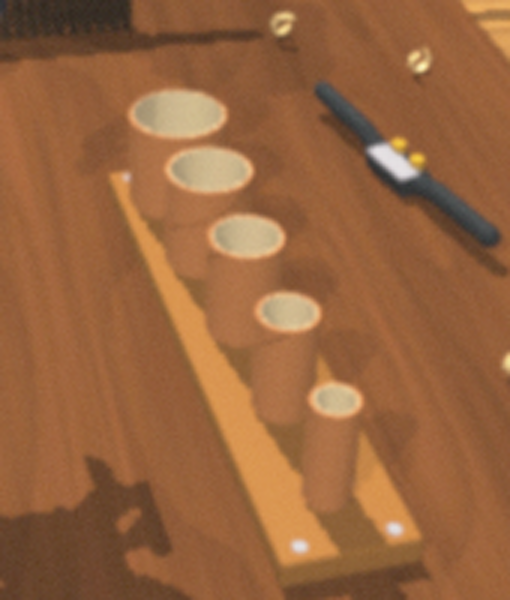

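View pics/f_w.png

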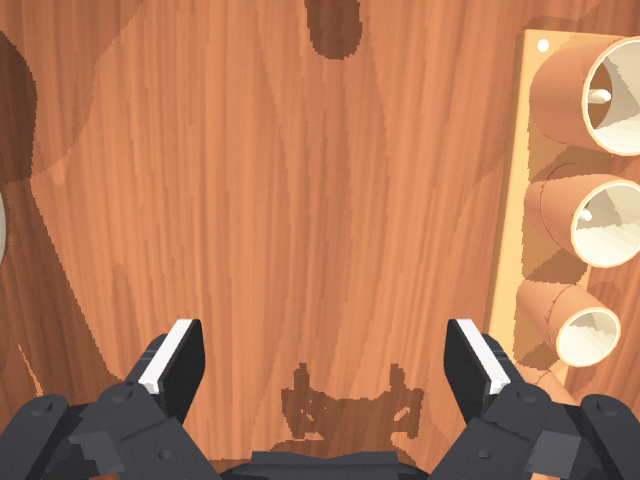

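```bash
python3 -c "
from rig import job
print(job.finish_job())"
```

```text
the job is handed in; nothing more can be done
None
```

All four loose sleeves are on the rack, and I handed the job in at about 26 s. From left to right the row now runs 76, 64, 53, 42, 32 mm.

- **Final checks:** The last top and side pictures show every sleeve upright over its post in that order. The 76 mm sleeve is still on its post, and the two look-alikes were left alone. The gripper was open and about 200 mm clear of the rack.
- **Set down on the board:** After release, the rims of the 53, 42 and 32 mm sleeves matched the height of a sleeve resting on the board. The 64 mm sleeve pressed on the board with about 10 N before I let go. That was the largest force I read.
- **Centring:** I aimed each sleeve at its measured post position, and I judge all four to be within about 2 mm of centre. For the 32 mm sleeve this rests on the measured position and a contact-free descent, because its post was hidden in the close-up before release.
- **Disagreement:** The top camera differed from the wrist camera by up to about 2 mm. I went by the wrist camera.

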